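# Find the full tin in the pantry drawer

## Robot

A 6-joint arm with a two-finger parallel gripper is mounted at the origin on the work surface. World frame = base frame: x ahead of the robot, y to its left, z up, the work surface at z = 0. Lengths are in mm, angles in rad, forces in N, time in s.
With the tool pointing down it reaches from about 350 to 850 mm from the base axis. Payload 8.1 kg.
Tool frame: the origin (TCP) lies on the centre line of the jaws, within the pads' length; the fingertips stand 22 mm ahead of it and the grasp point (between the pads) lies 3 mm ahead of it; z points along the fingers, y is the direction in which the jaws open and shut (so a half turn about z gives the same grasp; the last joint's range is limited). The gripper opens to 93 mm and grips with 3 to 60 N. Pads are 15 mm wide; open, the fingers measure 128 mm over their backs; the gripper's body (75 mm by 188 mm) begins 65 mm behind the grasp point.
Start: joints at [-1.341, 0.13, 1.488, -0, 1.523, -0.085], TCP at [185.796, -570.513, 240.635] pointing down, gripper open.
Joint ranges: [-2.96, 2.96], [-0.89, 2.26], [0.02, 2.5], [-1.34, 4.48], [0, 2.73], [-2.66, 2.66]. Speed limits (rad/s): [2.39, 2.39, 2.79, 3.14, 3.14, 3.14].

## Interface

Orientations are given as [roll, pitch, yaw] about the fixed x, y, z axes, in that order (R = Rz(yaw) Ry(pitch) Rx(roll)).
In Python, from workcell import manip, read_camera, camera_params gives the robot as it stands. The module is installed in compiled form; this text tells all that it offers.
- The arm moves only by the shell command python3 -m pendant 'ROWS' [FORCE]. ROWS is JSON, a list of rows, each a list of 7 numbers: the turn, a rotation vector about the world's x, y, z in rad, then the shift along the world's x, y, z in cm, then the closure, from 0 (fully open) to 1 (shut). In form: [[rx, ry, rz, tx, ty, tz, grip], ...]. A call has exactly 10 rows; each row shifts and turns the pose as measured when the row begins; what a row does not reach is not made up. A row lasts 1/8 s, in which the tool goes at most 62.5 mm and 10.7 degrees, less where a joint would pass 70% of its speed; a pose out of reach is approached as far as the arm can. A call with a gripper value outside its range is refused whole. The fingers move at their own pace and stop on an object; FORCE is the grip in N (left out, the last holds). Time passes only in rows, so rows that do not move let the fingers close, or fill a call up. It gives the time, the measured TCP pose, the force and the opening at its end, in the units of the state.
- manip.sense(): the state, without advancing time (a new reading comes with each control period).
- read_camera(name): name is "scene" or "side" or "wrist"; returns the picture (420x560x3 uint8, red, green, blue); there is no depth.
- camera_params(name): a dict with "fx", "fy", "cx", "cy" (pixels), "world_to_cam" (4x4, takes a point from world to camera coordinates); the wrist camera has in their place "hand_eye" (4x4, takes a point from camera to tool coordinates, whose origin is the TCP and whose axes are the flange's). Camera axes: x right, y up, looking along -z (the intrinsics and any distortion apply to the point x, -y, -z); pixel columns grow to the right and rows downward; lengths in mm; the calibration is good to about 2 mm. A picture is of the moment at which its call begins: read the wrist's pose just before it. camera_params takes no time and is no camera call.
- manip.finish_job(): hands the job in, once; it reports no verdict.
The state is a dict: "time_s": time; "qpos": joint angles; "qd": joint speeds; "joint_efforts": joint torques, N m; "eef_pos": TCP position; "orientation": TCP orientation; "force": force on the tool from outside, world axes, zero at the start; "moment": the same for the moment, N m; "width": finger opening in mm.
Only numpy, scipy, OpenCV 4.12 (cv2) and the standard library are available. Lean on these libraries where they do the work, as an engineer would, in place of code of your own. Each camera call takes 0.05 s, during which the arm holds its last target.

## Task

One of the three identical closed tins in the wooden chest's drawer is full and clearly the heaviest: pull the drawer out to its stop, then find the heaviest tin by hefting them. Leave the other two standing upright in the open drawer, and finish while still holding the heaviest one in the gripper, upright and still, held up so that its foot is at least 5 cm above the top of the drawer front. Do not knock any tin over, and leave the pitcher, canister, honey pot and glass bowl where they stand.

Things in the scene. Friction and masses are not known exactly. Their poses are not given: they have to be found in the camera images.
- chest: Low dark wooden drawer chest, fixed on the shelf: 250 mm deep (x), 460 wide (y), 150 high; origin under the middle of its front, at shelf height. x points level into the chest; y along its front, z up. One drawer, its front (422 mm wide, 18 thick, top edge 131 mm above the shelf) flush with the chest's front when shut.
- drawer_handle (a point): Centre of the drawer's steel bar handle, moving with it: a level round bar 12 mm thick, 160 long along its y, 112 mm above the shelf, 38 below the chest's top. The bar's centre stands 38 mm off the drawer front; end posts at y = +-80 mm, free space behind it. x points into the chest (the drawer opens along -x), z up.
- drawer (a joint): How far the drawer is out, in m: 0 shut, 0.18 at its stop. Starts shut or up to 15 mm ajar. It runs level, with about 3 N of friction (a little more when moved fast), and stays where it is left.
- drawer_floor (a point): Middle of the front edge of the drawer's inner floor, where it meets the drawer front (moves with the drawer), 38 mm above the shelf; axes as for the handle. The inner space is 200 mm along x (from 0 to 200 mm) and 398 mm along y (+-199 mm); the side and back walls rise 52 mm above the floor, the front 93 mm.
- tin_a_center (a point): Centre, half-way up, of a closed round steel tin, 66 mm across, 90 high, z up its axis. Rigid, lid stays on. Three such tins, alike in all but weight (0.1 to 0.5 kg), stand in a row across the front part of the drawer, about 110 mm apart, and come clear of the chest when it is fully out. The heaviest outweighs the next by at least 0.1 kg.
- tin_b_center (a point): Centre of another of the three tins, same shape and size.
- tin_c_center (a point): Centre of another of the three tins, same shape and size.
- pitcher_center (a point): Green ceramic pitcher, 180 mm high, 112 mm wide, handle reaching 95 mm out along its y; point on its axis 90 mm above its foot. Bystander.
- canister_center (a point): Stainless canister with hinged lid and latch, 122 mm high, 98 mm wide, standing outside the drawer; point on its axis 60 mm above its foot. Bystander.
- honey_pot_center (a point): Bamboo honey pot with knobbed lid, 122 mm high, 90 mm wide; point on its axis 60 mm above its foot. Bystander.
- glass_bowl_center (a point): Small clear glass bowl, 110 mm wide, 50 mm high; point on its axis 25 mm above its foot. Bystander.

How it is judged (in metres and radians):
On the way, in this order (a step that is already met when the one before it is completed fails the run):
1. the drawer is pulled out to its stop (value of joint drawer above 0.172 m), for 0.2 s.
2. a tin is lifted off the drawer floor in the gripper (((z of tin_a_center in the frame of drawer_floor above 0.055 m and contact force between tin_a and the fingers above 0.5 N) or (z of tin_b_center in the frame of drawer_floor above 0.055 m and contact force between tin_b and the fingers above 0.5 N) or (z of tin_c_center in the frame of drawer_floor above 0.055 m and contact force between tin_c and the fingers above 0.5 N))), for 0.2 s.
At the end, for the whole second after the job is handed in: The drawer is out to within 2 cm of its stop. The heaviest tin is held by the gripper alone, still, upright within 15 degrees, its foot 45 mm or more above the top of the drawer front; the other two, each weighing under 3.3 N, stand free, upright and still on the drawer floor (value of joint drawer above 0.16 m and ((height (world z) of tin_a_center above 0.221 m and angle between tin_a_center's own z axis and vertical below 0.26 rad and linear speed of tin_a below 0.03 m/s and contact force between tin_a and the fingers above 1 N and contact force between tin_a and chest below 0.1 N and contact force between tin_a and pitcher below 0.1 N and contact force between tin_a and tin_b below 0.1 N and contact force between tin_a and tin_c below 0.1 N) or (x of tin_a_center in the frame of drawer_floor between 0 and 0.2 m and y of tin_a_center in the frame of drawer_floor between -0.199 and 0.199 m and z of tin_a_center in the frame of drawer_floor below 0.05 m and angle between tin_a_center's own z axis and vertical below 0.1 rad and linear speed of tin_a below 0.03 m/s and contact force between tin_a and chest below 3.3 N and contact force between tin_a and the fingers below 0.1 N)) and ((height (world z) of tin_b_center above 0.221 m and angle between tin_b_center's own z axis and vertical below 0.26 rad and linear speed of tin_b below 0.03 m/s and contact force between tin_b and the fingers above 1 N and contact force between tin_b and chest below 0.1 N and contact force between tin_b and pitcher below 0.1 N and contact force between tin_b and tin_a below 0.1 N and contact force between tin_b and tin_c below 0.1 N) or (x of tin_b_center in the frame of drawer_floor between 0 and 0.2 m and y of tin_b_center in the frame of drawer_floor between -0.199 and 0.199 m and z of tin_b_center in the frame of drawer_floor below 0.05 m and angle between tin_b_center's own z axis and vertical below 0.1 rad and linear speed of tin_b below 0.03 m/s and contact force between tin_b and chest below 3.3 N and contact force between tin_b and the fingers below 0.1 N)) and ((height (world z) of tin_c_center above 0.221 m and angle between tin_c_center's own z axis and vertical below 0.26 rad and linear speed of tin_c below 0.03 m/s and contact force between tin_c and the fingers above 1 N and contact force between tin_c and chest below 0.1 N and contact force between tin_c and pitcher below 0.1 N and contact force between tin_c and tin_a below 0.1 N and contact force between tin_c and tin_b below 0.1 N) or (x of tin_c_center in the frame of drawer_floor between 0 and 0.2 m and y of tin_c_center in the frame of drawer_floor between -0.199 and 0.199 m and z of tin_c_center in the frame of drawer_floor below 0.05 m and angle between tin_c_center's own z axis and vertical below 0.1 rad and linear speed of tin_c below 0.03 m/s and contact force between tin_c and chest below 3.3 N and contact force between tin_c and the fingers below 0.1 N))); the arm keeps its last pose, push and grip.
It fails at once if a tin is knocked over (angle between any of tin_a_center, tin_b_center, tin_c_center's own z axis and vertical above 0.7 rad).
It fails at once if the pitcher, canister, honey pot or glass bowl is moved by more than 2 cm (distance of any of pitcher_center, canister_center, honey_pot_center, glass_bowl_center from where it was at the start of the episode above 0.02 m).
It also fails if it takes over 72 s, if anything falls off the work surface, if the arm or the gripper's body presses on something with over 40 N, if the wrist force passes 120 N, or if a joint passes its speed limit or range.

## Working session

There is one attempt and no reset: what is moved stays moved. The work goes in short steps, Python scripts to look and compute and a shell command to move; the robot and the scene stay as the last step left them, time stands still between calls to the robot, and variables do not carry over. Pictures are saved under pics/ and viewed, and the job is handed in when it is done.

```bash
mkdir -p pics
python3 - <<'E'
from workcell import manip, read_camera, camera_params
import cv2
print(manip.sense())
for n in ("scene","side","wrist"):
    print(n,camera_params(n)); cv2.imwrite(f"pics/{n}0.png",read_camera(n)[:,:,::-1])
E
```

```text
{'time_s': 0.0, 'qpos': array([-1.34137695e+00,  1.31145480e-01,  1.48925733e+00,  3.75235312e-06,
        1.52300059e+00, -8.53892612e-02]), 'qd': array([ 0.00092972,  0.00081909, -0.00089822, -0.0002007 , -0.00062684,
       -0.00149474]), 'joint_efforts': array([-5.98144834e-04, -5.59841895e+01, -4.91765535e+01,  7.67404656e-02,
        3.58971732e-02, -1.40363659e-04]), 'eef_pos': array([ 185.69039257, -569.99465102,  239.60883329]), 'orientation': array([-3.13978882e+00, -1.58164737e-04,  3.14808316e-01]), 'force': array([-0.10731506,  0.67532416, -0.70427216]), 'moment': array([-0.00797176,  0.01071622,  0.02599422]), 'width': 92.93686718460648}
scene {'fx': 473.9934560704104, 'fy': 473.9934560704104, 'cx': 281.4497866893749, 'cy': 215.644081714621, 'world_to_cam': array([[-5.74806316e-01,  8.18254449e-01, -7.57340547e-03,
         3.29115664e+02],
       [-5.48395527e-01, -3.78333945e-01,  7.45738407e-01,
         2.51189174e+02],
       [ 6.07338493e-01,  4.32808368e-01,  6.66195821e-01,
        -1.98656596e+03],
       [ 0.00000000e+00,  0.00000000e+00,  0.00000000e+00,
    
[... 250 characters left out ...]
65e-01, -5.61464412e-01,  7.42859857e-01,
        -3.00278509e+02],
       [-4.25153937e-01,  6.09391833e-01,  6.69242649e-01,
        -1.46208611e+03],
       [ 0.00000000e+00,  0.00000000e+00,  0.00000000e+00,
         1.00000000e+00]])}
wrist {'fx': 341.217799899406, 'fy': 341.217799899406, 'cx': 278.45265256535544, 'cy': 208.60940623962185, 'hand_eye': array([[ 1.36058773e-03,  9.69509331e-01,  2.45050617e-01,
         6.76839591e+01],
       [ 9.99998911e-01, -1.17896029e-03, -8.87870641e-04,
         9.50295338e-01],
       [-5.71893925e-04,  2.45051558e-01, -9.69509880e-01,
        -1.45510799e+02],
       [ 0.00000000e+00,  0.00000000e+00,  0.00000000e+00,
         1.00000000e+00]])}
```

View pics/scene0.png

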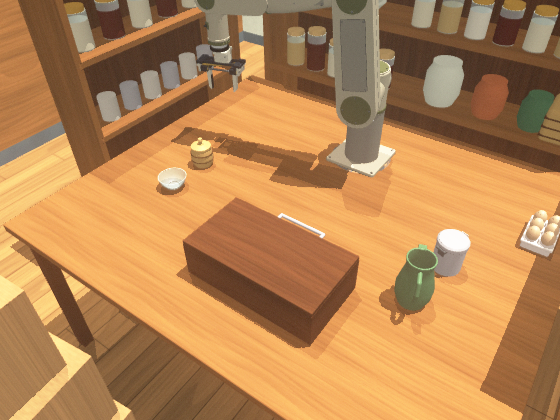

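View pics/side0.png

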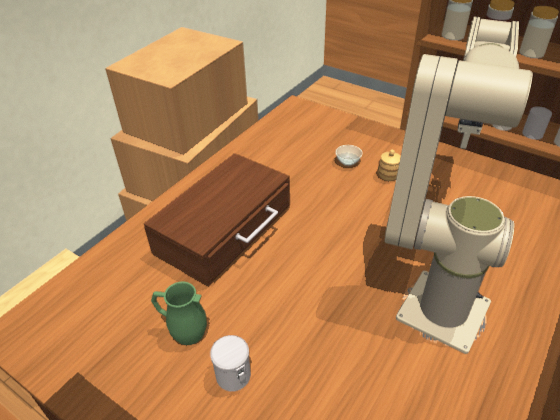

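View pics/wrist0.png

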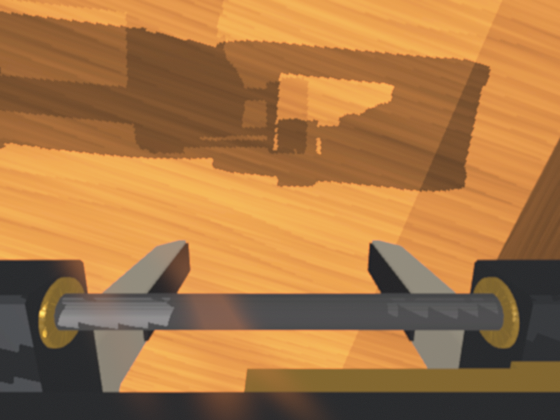

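Run:
```python
import cv2
a=cv2.imread("pics/scene0.png")[180:340,170:370]; cv2.imwrite("pics/sc_crop.png",cv2.resize(a,None,fx=4,fy=4)[:600])
a=cv2.imread("pics/scene0.png")[180:330,170:370]; cv2.imwrite("pics/sc_crop.png",cv2.resize(a,None,fx=4,fy=4,interpolation=cv2.INTER_CUBIC))
a=cv2.imread("pics/side0.png")[150:290,140:300]; cv2.imwrite("pics/sd_crop.png",cv2.resize(a,None,fx=4,fy=4,interpolation=cv2.INTER_CUBIC))
```

```text
(no output)
```

View pics/sc_crop.png

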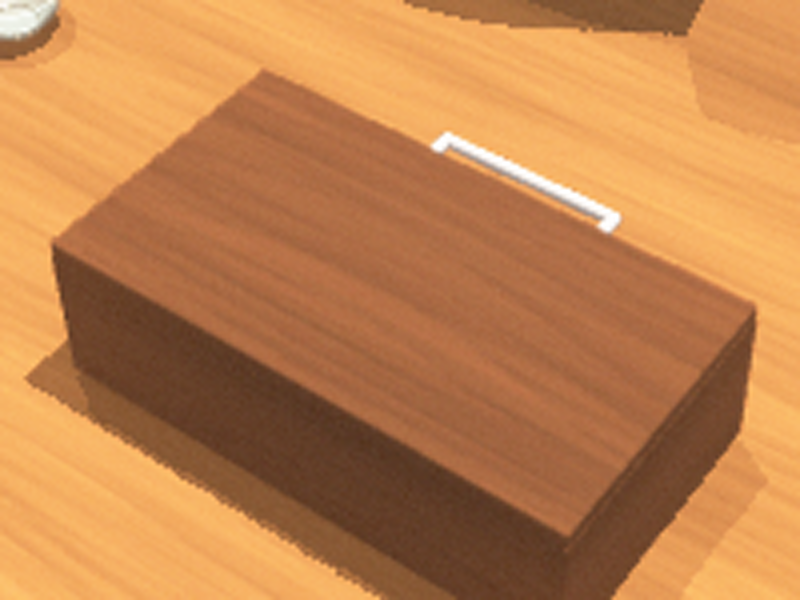

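View pics/sd_crop.png

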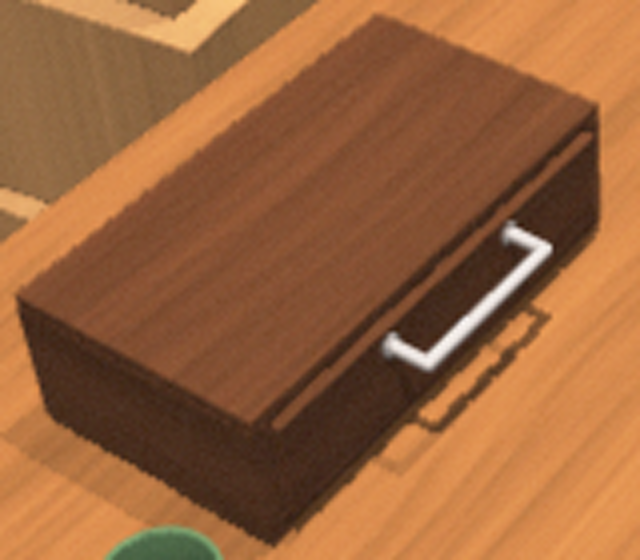

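```bash
cat > h.py <<'E'
import numpy as np, cv2
from workcell import camera_params
def P(n):
    p=camera_params(n); M=np.diag([1,-1,-1.])@np.array(p["world_to_cam"])[:3]
    K=np.array([[p["fx"],0,p["cx"]],[0,p["fy"],p["cy"]],[0,0,1]]); return K@M
def tri(a,b):
    X=cv2.triangulatePoints(P("scene"),P("side"),np.array(a,float).reshape(2,1),np.array(b,float).reshape(2,1)); X=(X[:3]/X[3]).ravel(); return X
def ray(n,uv,z):
    Q=P(n); H=np.column_stack([Q[:,0],Q[:,1],Q[:,2]*z+Q[:,3]]); x=np.linalg.solve(H,[uv[0],uv[1],1]); return x[:2]/x[2]
def proj(n,X):
    q=P(n)@np.append(X,1); return q[:2]/q[2]
E
python3 - <<'E'
from h import *
np.set_printoptions(precision=1,suppress=True)
pts={"f-":((236.2,197.5),(289.5,176.7)),"f+":((358.8,257.5),(207,258)),"b+":((312,314.5),(145.5,224.2)),"b-":((183.2,240.8),(234.5,153.5)),"h-":((281.5,213.8),(276.2,211.5)),"h+":((323.5,234),(247.5,241)),
"pitcher":((421,257),(181,294)),"canister":((453,240),(230,352)),"honey":((202,142),(391,154)),"bowl":((173,181),(349,157))}
for k,(a,b) in pts.items():
    X=tri(a,b); print(k,X,proj("scene",X)-a,proj("side",X)-b)
E
```

```text
f- [ 639.5 -133.7  145.9] [-0.  -0.1] [-0.   0.1]
f+ [637.7 317.5 134.8] [-0.9 -1. ] [-0.8  1. ]
b+ [890.8 318.2 143.4] [-0.7 -0.8] [-0.5  0.6]
b- [ 886.9 -135.3  148.1] [-0.2 -0.4] [-0.2  0.3]
h- [594.1  16.  116.8] [-0.1 -0.1] [-0.1  0.1]
h+ [593.9 175.4 113. ] [-0.1 -0.2] [-0.1  0.2]
pitcher [580.7 477.9 179.5] [0. 0.] [ 0. -0.]
canister [393.  515.  114.4] [-0.2 -0.2] [-0.2  0.2]
honey [ 414.8 -495.4  110.5] [-0.3 -0.5] [-0.2  0.6]
bowl [ 590.6 -499.2   25.8] [-0.3 -0.5] [-0.2  0.4]
```

```bash
python3 -m pendant '[[0,0,-0.03,2,3,0,1],[0,0,-0.03,3.3,5.1,0,1],[0,0,-0.03,3.3,5.1,0,1],[0,0,-0.03,3.3,5.1,0,1],[0,0,-0.03,3.3,5.1,0,1],[0,0,-0.03,3.3,5.1,0,1],[0,0,-0.03,3.3,5.1,0,1],[0,0,-0.03,3.3,5.1,0,1],[0,0,-0.03,3.3,5.1,0,1],[0,0,-0.03,3.3,5.1,0,1]]' 20
```

```text
time_s: 1.4
eef_pos: [505.7, -67.5, 237.1]
orientation: [-3.139, -0.001, -0.003]
force: [1.3, -0.9, -1.0]
width: 1.1
```

```bash
python3 -m pendant '[[0,0,0,2.5,4,0,1],[0,0,0,2.5,4,0,1],[0,0,0,2.5,4,0,1],[0,0,0,2,3,0,1],[0,0,0,0.5,0,0,1],[0,0,0,0,0,-1,1],[0,0,0,0,0,-1,1],[0,0,0,0,0,-1,1],[0,0,0,0,0,0,1],[0,0,0,0,0,0,1]]'
python3 - <<'E'
from workcell import manip, read_camera
import cv2
s=manip.sense();print(s['eef_pos'],s['orientation'],s['force'])
cv2.imwrite("pics/w1.png",read_camera("wrist")[:,:,::-1])
E
```

```text
time_s: 2.65
eef_pos: [606.5, 88.9, 201.5]
orientation: [-3.139, 0.004, -0.001]
force: [-0.2, 0.5, 0.4]
width: 0.6
[606.5106322   88.85213772 201.52354405] [-3.13949207e+00  4.35872833e-03 -1.06829760e-03] [-0.18885761  0.48275841  0.42903991]
```

View pics/w1.png

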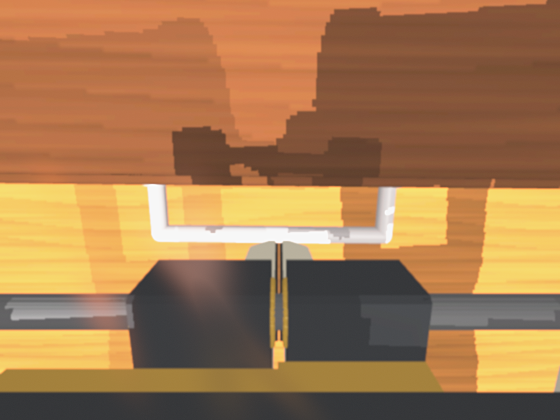

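```bash
cat >> h.py <<'E'
from scipy.spatial.transform import Rotation as Rot
def wray(uv,z,pos,ori):
    p=camera_params("wrist"); d=np.array([(uv[0]-p["cx"])/p["fx"],-(uv[1]-p["cy"])/p["fy"],-1])
    H=np.array(p["hand_eye"]); R=Rot.from_euler('xyz',ori).as_matrix()
    o=R@H[:3,3]+pos; d=R@(H[:3,:3]@d); return (o+d*(z-o[2])/d[2])[:2]
E
python3 - <<'E'
from h import *
pos=np.array([606.5,88.9,201.5]);ori=[-3.1395,.00436,-.0011]
for uv,z in (((158,235),112),((387,237),112),((272,184),150),((272,184),131),((152,190),112),((388,190),112)): print(uv,z,wray(uv,z,pos,ori))
E
```

```text
(158, 235) 112 [594.90652169 175.33796742]
(387, 237) 112 [593.52213945   9.25305325]
(272, 184) 150 [639.35389234  91.70344857]
(272, 184) 131 [635.90025964  92.10105725]
(152, 190) 112 [628.13457738 176.63021402]
(388, 190) 112 [628.23576757  11.31195131]
```

The wrist view shows the handle bar at row ~236 (cols 152–393) and the chest's front edge at row 184. This puts the bar at x≈594, y≈93 and the chest front at x≈639, agreeing with the two-view measurement. Next I lower the closed fingers behind the bar.

```bash
python3 -m pendant '[[0,0,0,0.8,0,0,1],[0,0,0,0.2,0,0,1],[0,0,0,0,0,-2,1],[0,0,0,0,0,-2,1],[0,0,0,0,0,-2,1],[0,0,0,0,0,-1.5,1],[0,0,0,0,0,-1.5,1],[0,0,0,0,0,-0.5,1],[0,0,0,0,0,0,1],[0,0,0,0,0,0,1]]'
```

```text
time_s: 3.95
eef_pos: [616.3, 89.0, 98.9]
orientation: [-3.14, 0.006, -0.001]
force: [-0.5, 0.6, 0.2]
width: 0.4
```

```bash
python3 -m pendant '[[0,0,0,-0.5,0,0.3,1],[0,0,0,-1,0,0.3,1],[0,0,0,-1,0,0,1],[0,0,0,-1.5,0,0,1],[0,0,0,-1.5,0,0,1],[0,0,0,-1.5,0,0,1],[0,0,0,-1.5,0,0,1],[0,0,0,-1.5,0,0,1],[0,0,0,-1.5,0,0,1],[0,0,0,-1,0,0,1]]'
```

```text
time_s: 5.2
eef_pos: [488.3, 89.5, 109.6]
orientation: [-3.138, -0.008, -0.001]
force: [4.1, 0.9, -2.3]
width: 0.5
```

```bash
python3 -m pendant '[[0,0,0,-1,0,-0.5,1],[0,0,0,-1,0,0,1],[0,0,0,-1,0,0,1],[0,0,0,-0.8,0,0,1],[0,0,0,-0.5,0,0,1],[0,0,0,-0.4,0,0,1],[0,0,0,-0.3,0,0,1],[0,0,0,-0.3,0,0,1],[0,0,0,-0.3,0,0,1],[0,0,0,0,0,0,1]]'
```

```text
time_s: 6.45
eef_pos: [440.7, 89.4, 107.4]
orientation: [-3.137, -0.039, -0.003]
force: [0.1, 0.7, -0.2]
width: 0.9
```

```bash
python3 -m pendant '[[0,0,0,-0.3,0,0,1],[0,0,0,-0.3,0,0,1],[0,0,0,-0.3,0,0,1],[0,0,0,-0.3,0,0,1],[0,0,0,-0.3,0,0,1],[0,0,0,-0.3,0,0,1],[0,0,0,-0.3,0,0,1],[0,0,0,-0.3,0,0,1],[0,0,0,0,0,0,1],[0,0,0,0,0,0,1]]'
python3 - <<'E'
from workcell import manip, read_camera
import cv2
for n in("scene","side"): cv2.imwrite(f"pics/{n}1.png",read_camera(n)[:,:,::-1])
E
```

```text
time_s: 7.7
eef_pos: [440.3, 88.3, 113.7]
orientation: [-3.135, -0.097, -0.006]
force: [3.1, 0.3, -1.1]
width: 0.5
```

View pics/scene1.png

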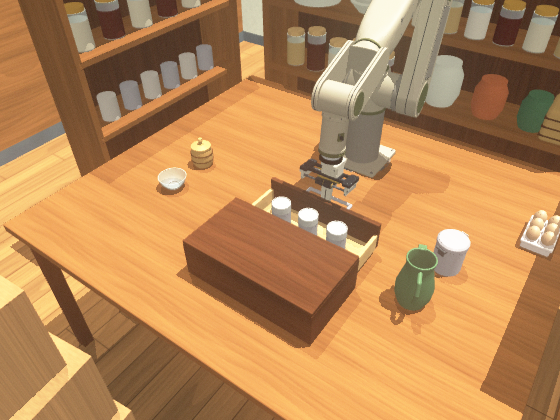

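View pics/side1.png

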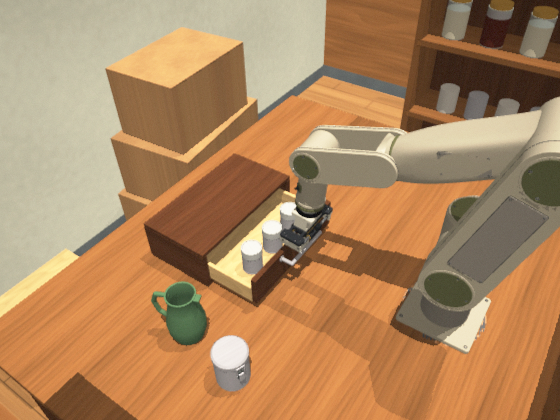

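Run:
```python
from h import *
from workcell import manip
print(manip.sense()['qpos'])
for n in("scene","side"):
    im=cv2.imread(f"pics/{n}1.png"); a=im[160:270,240:390] if n=="scene" else im[185:305,200:340]
    cv2.imwrite(f"pics/{n}1c.png",cv2.resize(a,None,fx=5,fy=5,interpolation=cv2.INTER_CUBIC))
```

```text
[ 0.08585814 -0.29262483  2.12778225 -0.0028146   1.20892674  1.66322317]
```

View pics/scene1c.png

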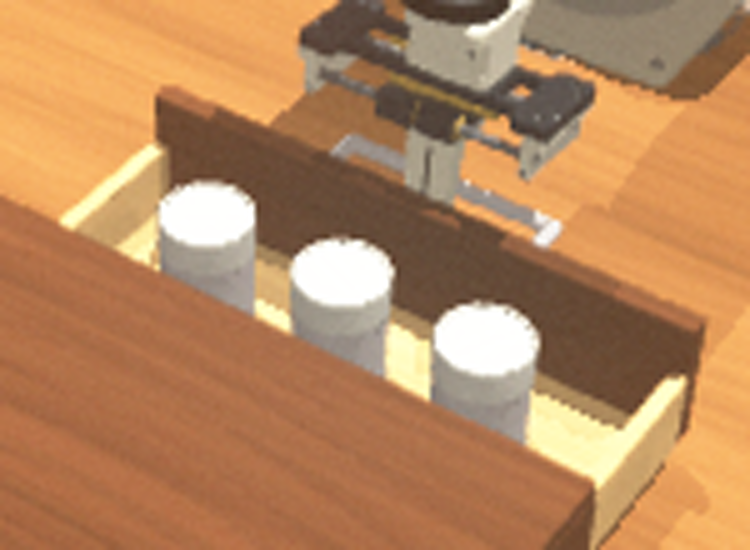

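View pics/side1c.png

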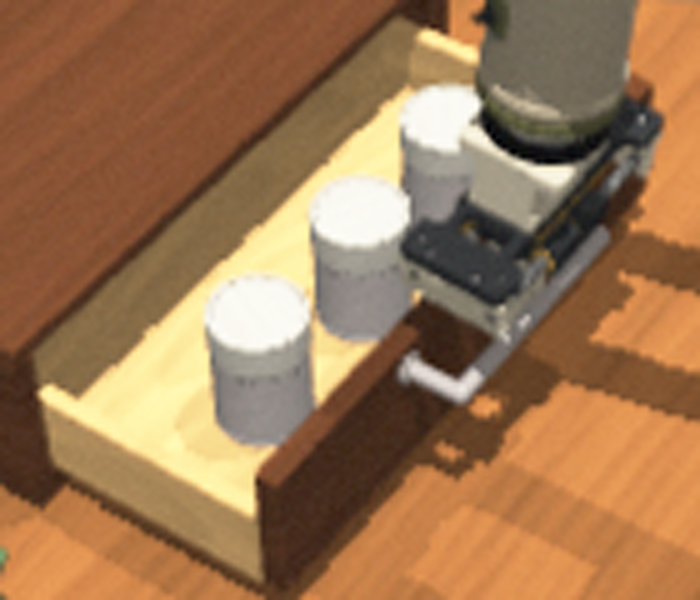

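Run:
```python
from h import *
np.set_printoptions(precision=1,suppress=True)
pts={"h+":((349.6,206.4),(292.4,263.6)),"fc+":((380.6,225.6),(252.2,281)),"t-":((281.4,202.4),(290,208.6)),"t0":((308.4,214.4),(272.2,227.8)),"t+":((337.2,228.4),(251.8,248))}
for k,(a,b) in pts.items():
    X=tri(a,b); print(k,X,proj("scene",X)-a,proj("side",X)-b)
```

```text
h+ [426.6 174.9 108.5] [-0.3 -0.4] [-0.3  0.4]
fc+ [475.6 309.2 130.2] [-0.4 -0.5] [-0.4  0.5]
t- [556.9 -10.7 127.2] [-0.2 -0.3] [-0.2  0.3]
t0 [555.3  94.5 125.5] [-0.1 -0.1] [-0.1  0.1]
t+ [557.5 201.6 124. ] [-0.4 -0.5] [-0.3  0.5]
```

```bash
python3 -m pendant '[[0,0.03,0,-0.4,0,-0.3,1],[0,0.03,0,-0.4,0,-0.3,1],[0,0.02,0,-0.4,0,-0.2,1],[0,0.02,0,-0.5,0,0,1],[0,0.02,0,-0.5,0,0,1],[0,0.02,0,-0.6,0,0,1],[0,0.02,0,-0.6,0,0,1],[0,0.02,0,-0.6,0,0,1],[0,0.02,0,-0.8,0,0,1],[0,0.02,0,-0.8,0,0,1]]'; python3 -c "
from workcell import manip
s=manip.sense();print(s['force'],s['qpos'],s['eef_pos'],s['orientation'])"
```

```text
time_s: 9.05
eef_pos: [439.7, 86.9, 122.0]
orientation: [-3.133, -0.004, -0.011]
force: [45.7, 0.9, -31.3]
width: 0.4
[ 45.74802666   0.89513515 -31.26377005] [ 0.07430368 -0.20689638  2.03785128  0.0083504   1.30547223  1.65436728] [439.7082233   86.94610151 122.00727589] [-3.13312087 -0.0044651  -0.01145504]
```

```bash
python3 -m pendant '[[0,0,0,0.5,0,0,1],[0,0,0,0.4,0,0,1],[0,0,0,0,0,0.5,1],[0,0,0,0,0,2,1],[0,0,0,0,0,2,1],[0,0,0,0,0,3,1],[0,0,0,0,0,3,0],[0,0,0,0,0,2.5,0],[0,0,0,2,0,0,0],[0,0,0,2,0,0,0]]'
python3 - <<'E'
from workcell import manip, read_camera
import cv2
s=manip.sense();print(s['eef_pos'],s['orientation'],s['force'])
cv2.imwrite("pics/w2.png",read_camera("wrist")[:,:,::-1])
E
```

```text
time_s: 10.3
eef_pos: [481.6, 87.1, 255.3]
orientation: [-3.134, 0.011, -0.01]
force: [0.2, -0.7, 0.1]
width: 35.8
[481.55312561  87.12597262 255.28278219] [-3.13440507  0.01140704 -0.00952521] [ 0.2261677  -0.69326194  0.08813299]
```

View pics/w2.png

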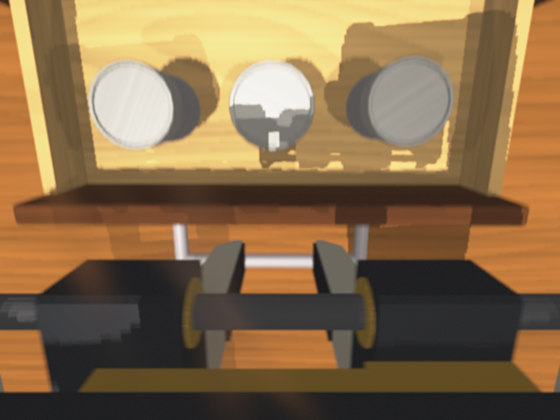

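Run:
```python
from h import *
pos=np.array([481.55,87.13,255.28]);ori=[-3.1344,.0114,-.0095]
for uv,z in (((132,103),128),((272,104),128),((411,100),128),((270,262),112),((270,222),131),((270,205),131),((270,184),131)): print(uv,z,wray(uv,z,pos,ori))
```

```text
(132, 103) 128 [563.37468202 198.22547046]
(272, 104) 128 [561.73556183  91.21387197]
(411, 100) 128 [563.7440607  -14.28177157]
(270, 262) 112 [424.65618897  95.22940239]
(270, 222) 131 [468.57994737  94.00350394]
(270, 205) 131 [483.03359471  93.79308759]
(270, 184) 131 [500.37141124  93.54068347]
```

Run:
```python
from workcell import manip, read_camera
import cv2
for n in("scene","side"):
    im=read_camera(n)[:,:,::-1]; cv2.imwrite(f"pics/{n}2.png",im)
    a=im[160:270,240:390] if n=="scene" else im[185:305,200:340]
    cv2.imwrite(f"pics/{n}2c.png",cv2.resize(a,None,fx=5,fy=5,interpolation=cv2.INTER_CUBIC))
```

```text
(no output)
```

View pics/scene2c.png

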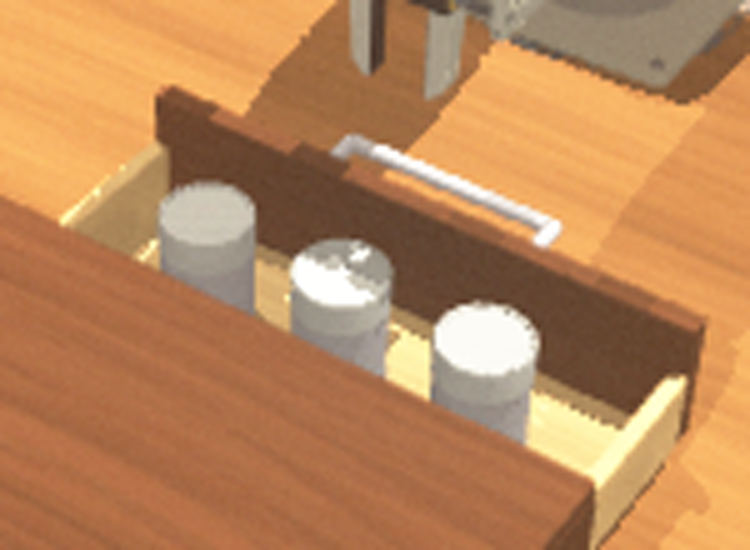

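View pics/side2c.png

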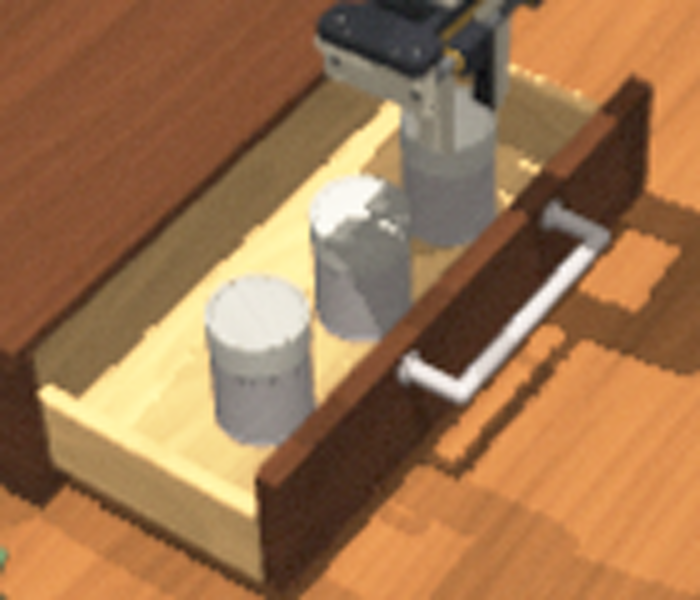

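```bash
python3 -m pendant '[[-0.007,-0.006,0.01,2,0.2,0,0.1],[0,-0.006,0,2,0.2,0,0.1],[0,0,0,2,0.1,0,0.1],[0,0,0,1.4,0,-2,0.1],[0,0,0,0.4,0,-2,0.1],[0,0,0,0,0,-1.5,0.1],[0,0,0,0,0,-1,0.1],[0,0,0,0,0,0,0.1],[0,0,0,0,0,0,0.1],[0,0,0,0,0,0,0.1]]'
python3 - <<'E'
from workcell import manip, read_camera
import cv2
s=manip.sense();print(s['eef_pos'],s['orientation'],s['force'])
cv2.imwrite("pics/w3.png",read_camera("wrist")[:,:,::-1])
E
```

```text
time_s: 11.7
eef_pos: [553.6, 92.8, 186.7]
orientation: [3.141, 0.008, 0.002]
force: [0.6, 0.5, 0.1]
width: 83.4
[553.64899678  92.75526626 186.70397692] [3.14116329e+00 8.17348684e-03 1.83615270e-03] [0.5995732  0.53278039 0.09147919]
```

View pics/w3.png

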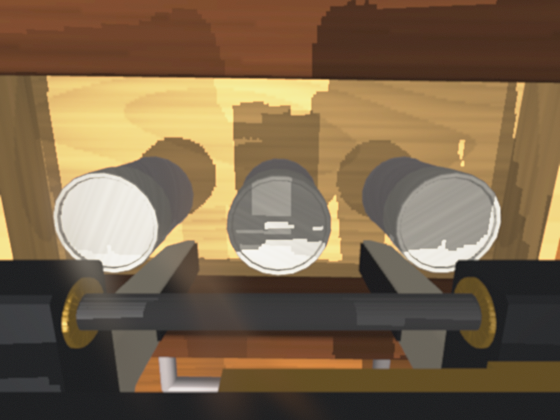

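Run:
```python
from h import *
pos=np.array([553.65,92.76,186.7]);ori=[3.14116,.00817,.00184]
for uv,z in (((106,222),128),((279,223),128),((448,221),128),((279,78),150)): print(uv,z,wray(uv,z,pos,ori))
```

```text
(106, 222) 128 [560.6445991  199.10963011]
(279, 223) 128 [560.31463216  91.32349116]
(448, 221) 128 [561.93058635 -13.96205097]
(279, 78) 150 [642.86570086  91.67146115]
```

```bash
python3 -m pendant '[[0,-0.004,0,0.6,-0.1,0,0.1],[0,-0.004,0,0,0,-1.5,0.1],[0,0,0,0,0,-2,0.1],[0,0,0,0,0,-2,0.1],[0,0,0,0,0,-1.2,0.1],[0,0,0,0,0,-0.8,0.1],[0,0,0,0,0,0,0.1],[0,0,0,0,0,0,0.1],[0,0,0,0,0,0,0.1],[0,0,0,0,0,0,0.1]]'
python3 - <<'E'
from workcell import manip
for i in range(1):
  s=manip.sense();print(s['eef_pos'],s['orientation'],s['force'],s['joint_efforts'])
E
```

```text
time_s: 13.0
eef_pos: [561.4, 91.6, 109.1]
orientation: [3.141, -0.004, 0.002]
force: [-0.1, 0.0, -0.6]
width: 83.5
[561.36943973  91.62616431 109.07420048] [ 3.14136168e+00 -4.35902329e-03  1.65901908e-03] [-0.06619531  0.0227982  -0.60307937] [-1.05326570e-03 -5.32835913e+01 -4.58483756e+01  5.39870220e-03
 -1.04421694e-01  8.47162596e-05]
```

```bash
python3 -m pendant '[[0,0,0,0,0,0,0.4],[0,0,0,0,0,0,1],[0,0,0,0,0,0,1],[0,0,0,0,0,0,1],[0,0,0,0,0,1,1],[0,0,0,0,0,2,1],[0,0,0,0,0,2,1],[0,0,0,0,0,1,1],[0,0,0,0,0,0,1],[0,0,0,0,0,0,1]]' 25
python3 -m pendant '[[0,0,0,0,0,0,1],[0,0,0,0,0,0,1],[0,0,0,0,0,0,1],[0,0,0,0,0,0,1],[0,0,0,0,0,0,1],[0,0,0,0,0,0,1],[0,0,0,0,0,0,1],[0,0,0,0,0,0,1],[0,0,0,0,0,0,1],[0,0,0,0,0,0,1]]'
python3 - <<'E'
from workcell import manip, read_camera
import cv2, numpy as np
f=[]
for i in range(6):
    s=manip.sense(); f.append(np.r_[s['force'],s['moment'],s['joint_efforts'][1:3]]); im=read_camera("side")
f=np.array(f);print(s['eef_pos'],s['orientation'],s['width']);print(f.round(2));print(f.mean(0))
cv2.imwrite("pics/s3.png",im[:,:,::-1])
E
```

```text
time_s: 14.25
eef_pos: [558.7, 91.3, 168.9]
orientation: [3.141, 0.002, 0.002]
force: [0.3, 0.9, -4.2]
width: 65.9
time_s: 15.5
eef_pos: [557.6, 91.1, 166.7]
orientation: [3.14, 0.005, 0.001]
force: [-0.2, 0.6, -3.9]
width: 65.5
[557.56979868  91.14789679 166.70750867] [3.14039163e+00 5.17634591e-03 1.51309219e-03] 65.5204801128184
[[-2.100e-01  6.200e-01 -3.900e+00  8.000e-02 -6.000e-02 -0.000e+00
  -5.466e+01 -4.996e+01]
 [-0.000e+00 -7.500e-01 -4.820e+00  4.000e-02 -2.000e-02  2.000e-02
  -5.464e+01 -4.994e+01]
 [-1.800e-01 -9.800e-01 -4.690e+00  2.000e-02  1.000e-02  0.000e+00
  -5.466e+01 -4.996e+01]
 [-7.800e-01 -3.200e-01 -4.210e+00  7.000e-02 -5.000e-02 -1.000e-02
  -5.466e+01 -4.996e+01]
 [-9.000e-02 -6.600e-01 -4.050e+00  2.000e-02  2.000e-02  0.000e+00
  -5.466e+01 -4.996e+01]
 [-1.280e+00 -1.000e-01 -5.360e+00 -0.000e+00 -7.000e-02  0.000e+00
  -5.466e+01 -4.996e+01]]
[-4.23912993e-01 -3.63600965e-01 -4.50559410e+00  3.94129786e-02
 -2.77125808e-02  1.70587449e-03 -5.46568459e+01 -4.99597400e+01]
```

View pics/s3.png

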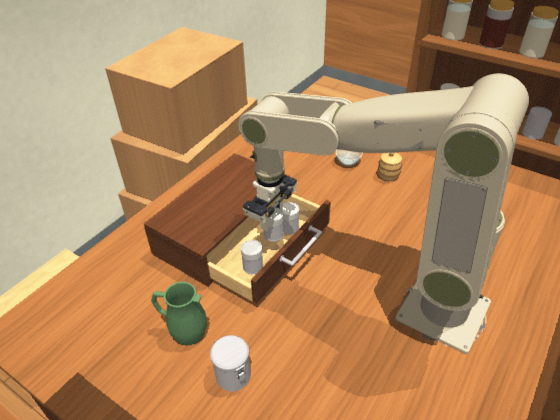

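The middle tin reads 4.5 N over six samples. The unloaded bias is about -0.2 N, so its weight is about 4.3 N. The task says each of the other tins weighs under 3.3 N, so this must be the heaviest. I'll raise it and take more readings to confirm.

```bash
python3 -m pendant '[[0,0,0,0,0,1,1],[0,0,0,0,0,2,1],[0,0,0,0,0,2,1],[0,0,0,0,0,2,1],[0,0,0,0,0,2,1],[0,0,0,0,0,1,1],[0,0,0,0,0,0,1],[0,0,0,0,0,0,1],[0,0,0,0,0,0,1],[0,0,0,0,0,0,1]]'
python3 - <<'E'
from workcell import manip, read_camera
import cv2, numpy as np
f=[]
for i in range(16):
    s=manip.sense(); f.append(s['force'][2]); im=read_camera(["side","scene"][i%2]); cv2.imwrite(f"pics/f{i%2}.png",im[:,:,::-1])
f=np.array(f);print(s['eef_pos'],s['orientation'],s['width'],s['qd']);print(f.mean(),f.std())
a=cv2.imread("pics/f0.png")[120:300,180:360];b=cv2.imread("pics/f1.png")[120:300,220:400]
cv2.imwrite("pics/f.png",cv2.resize(np.hstack([a,b]),(800,400),interpolation=cv2.INTER_CUBIC))
E
```

```text
time_s: 17.05
eef_pos: [557.8, 91.2, 276.5]
orientation: [3.141, 0.001, 0.002]
force: [-0.2, 0.2, -4.2]
width: 65.7
[558.17254241  91.21398661 277.41402419] [ 3.14077213e+00 -3.01627557e-04  1.52873596e-03] 65.56094054660754 [-0.00120912 -0.000214    0.0011682   0.00238807  0.00153513  0.00013688]
-4.149996963443277 0.41593609319681096
```

View pics/f.png

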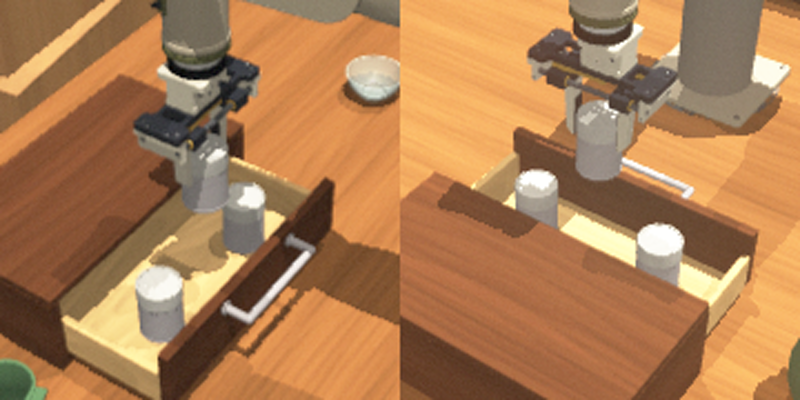

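```bash
python3 -c "
from workcell import manip
print(manip.finish_job()); s=manip.sense(); print(s['time_s'],s['eef_pos'],s['width'],s['force'])"
```

```text
the job is handed in; nothing more can be done
None
the job is handed in; nothing more can be done
```

I pulled the drawer out and lifted the middle tin. I handed the job in with it still in the gripper, at about 18 s of the 72 s. I hefted only that one tin, so calling it the heaviest rests on its weight and the limit in your text, not on a comparison of all three.

- **Drawer:** I hooked the handle from behind with closed fingers and pulled. A 45 N pull moved it no further, and the pictures before and after that pull look the same, so it is at its stop. The cameras put the handle at 425–427 mm against the 420 mm expected at the stop. That is about 173–176 mm out, a few mm short, which I put down to measuring error.
- **Weight:** The middle tin read 4.5 N (6 samples), then 4.15 ± 0.1 N (16 samples); the unloaded reading is zero to within about 0.2 N. Your text says the other two weigh under 3.3 N each, so I took it as the heaviest and did not touch them.
- **Last checks:**
  - The held tin is upright in the pictures, with tool tilt under 0.001 rad and joint speeds near zero.
  - Its foot is about 75 mm above the top of the drawer front, assuming no slip in the grip.
  - The other two stand upright in the open drawer.
  - The arm never went near the pitcher, canister, honey pot or bowl. I did not re-measure their positions at the end.

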